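Unlock the pigment chest

ROBOT

A 6-joint arm with a two-finger parallel gripper is mounted at the origin on the work surface. World frame = base frame: x ahead of the robot, y to its left, z up, the work surface at z = 0. Lengths are in m, angles in rad, forces in N, time in s.
With the tool pointing down it reaches from about 0.275 to 0.725 m from the base axis. Payload 15.9 kg.
Tool frame: the origin (TCP) lies between the finger pads; the fingertips stand 19 mm ahead of it and the grasp point (between the pads) is the TCP; x points along the fingers, z is the direction in which the jaws open and shut, and the axes are right-handed (so a half turn about x gives the same grasp; the last joint's range is limited). The gripper opens to 85 mm and grips with 20 to 120 N. Pads are 22 mm wide; open, the fingers measure 114 mm over their backs; the gripper's body (76 mm by 85 mm) begins 54 mm behind the grasp point. The pads swing forward as they close: fully open they stand 13 mm farther back than shut.
Start: joints at [-1.307, 0.213, -0.034, 1.323, 0, 1.571], TCP at [0.13, -0.483, 0.25] pointing down, gripper open.
Joint ranges: [-2.98, 2.98], [-0.74, 1.72], [-1.14, 1.35], [-2.1, 2.04], [-1.57, 1.44], [-3.14, 3.14]. Speed limits (rad/s): [1.89, 1.89, 2.39, 2.57, 3.14, 3.14].

INTERFACE

Orientations are given as a unit quaternion [w, x, y, z].
In Python, from rig import bot gives the robot as it stands. The module is installed in compiled form; this text tells all that it offers.
- The arm moves only by the shell command python3 -m inch 'ROWS'. ROWS is JSON, a list of rows, each a list of 5 numbers: the closure, from 0 (fully open) to 1 (shut), then the shift along the tool's x, y, z in mm, then the turn about the tool's x in rad. A call has 1 to 10 rows; each row is the pose to reach, as a shift and turn from the pose measured when the call began, along the tool's axes at that moment; what a row does not reach only later rows make up. A row lasts 1/8 s, in which the tool goes at most 62.5 mm and 10.7 degrees, less where a joint would pass 70% of its speed; a pose out of reach is approached as far as the arm can. A call with a gripper value outside its range is refused whole. The fingers move at their own pace and stop on an object; the grip force is fixed at half the most. Time passes only in rows, so rows that repeat a pose let the fingers close. It gives the time, the measured TCP pose, the force and the opening at its end, in the units of the state.
- bot.state(): the state, without advancing time (a new reading comes with each control period).
- bot.get_image(name): name is "side" or "top" or "wrist"; returns the picture (420x560x3 uint8, blue, green, red); there is no depth.
- bot.calibration(name): a dict with "fx", "fy", "cx", "cy" (pixels), "origin" and "attitude" of the camera in the world. Camera axes: x right, y down, z forward; pixel columns grow to the right and rows downward; lengths in m; the calibration is good to about 2 mm. A picture is of the moment at which its call begins: read the wrist's pose just before it. calibration takes no time and is no camera call; for the wrist camera it gives the pose at the moment of the call.
- bot.finish_job(): hands the job in, once; it reports no verdict.
The state is a dict: "clock": time; "qpos": joint angles; "qd": joint speeds; "joint_torque": joint torques, N m; "eef_pos": TCP position; "ee_rot": TCP orientation; "wrist_force": force on the tool from outside, world axes, zero at the start; "torque": the same for the moment, N m; "finger_gap": finger opening in m.
Only numpy, scipy, OpenCV 4.12 (cv2) and the standard library are available. Lean on these libraries where they do the work, as an engineer would, in place of code of your own. Each camera call takes 0.05 s, during which the arm holds its last target. There are 200 camera calls.

TASK

The pigment chest on the painting table is locked with a dial padlock that lies on its lid; all but its last number are already dialled in. Turn the dial clockwise until its white line clicks into the notch at three o'clock (the shackle being twelve), then pull the lock's case back from the staple so that the shackle comes fully out, and slip the short leg out of the staple. Finish while still holding the open lock in the gripper, level with its dial up and at least 10 cm above the lid, and leave everything else where it lies.

Things in the scene. Friction and masses are not known exactly. Their poses are not given: they have to be found in the camera images.
- chest: pigment chest, wood with steel corners, 260 x 380 x 100 mm high, fixed; origin at the centre of its underside, z up, x across the lid's two leaves, y along the seam between them
- staple (a point): middle of the eye of the hasp's staple, 13 mm above the lid; the staple is a steel wire arch 5 mm thick, 25 mm high, opening 12 mm wide (along the chest's x) and 22 mm high: one goes through it along the chest's y. A flat hasp strap 3 mm high and 24 mm wide (12 mm to either side of the staple along y) lies round its foot
- lock: the dial padlock, steel, about 0.3 kg in all, lying flat on the lid: round case 54 mm in diameter and 28 mm high. Origin at the centre of the case's underside, z up through the dial, x towards the shackle (roughly along the chest's +y at the start). A shoulder 40 mm wide, 5 to 23 mm above the underside, reaches to x = 30 mm. The lock lies loose, the staple round its short leg with about 2 mm of play to the sides and 5 mm upward
- knob_top (a point): centre of the top of the dial's knob, on the dial's axis, 48 mm above the case's underside: round knurled knob 23 mm in diameter and 16 mm high on a black dial plate 42 mm in diameter and 4 mm thick, which stands on the case
- dial_mark (a point): outer end of the dial's white line, 20.5 mm from the dial's axis on the dial plate; a shorter white line on the knob's top points the same way
- dial (a joint): angle of the white line from the shackle direction (the lock's x), rad, anticlockwise from above positive: 0 is twelve o'clock, -1.571 is three o'clock, where alone the lock opens. Twelve notches, one each 0.524 rad; a spring ball drops into them with up to 0.08 N m and draws the dial to the nearest notch when let go. It turns without end; from its start three o'clock is 2 to 5 notches clockwise
- shackle (a joint): how far the shackle is out of the case, m: 0 shut, 0.026 fully out. At a wrong notch it gives 2 mm only; at three o'clock about 3 N draw it and it stays where it is left. To draw it, hold the case and pull it along the lock's -x: after 15 to 25 mm of slack the bend of the shackle is caught by the staple
- shackle_tip (a point): end of the shackle's short leg, moves with the shackle. Shackle: steel rod 7 mm thick, its axis 13 mm above the case's underside; short leg at the lock's y = -13 mm (through the staple), long leg at y = +13 mm, bend beyond x = 60 mm (all shut). The tip is 5 mm inside the shoulder when shut; fully out it leaves a gap from x = 30 to 51 mm in the lock's frame between shoulder and tip: with the staple in this gap, the lock lifts straight off
- tube_a: bystander: paint tube lying on the chest's lid, 105 mm long
- brush: bystander: flat brush lying on the chest's lid, 150 mm long
- pot: bystander: small glass paint pot on the chest's lid, 42 mm in diameter, 48 mm high
- tube_b: bystander: paint tube on the table, left, 105 mm long
- tube_c: bystander: paint tube on the table, right, 120 mm long
- spirit_can: bystander: rectangular spirit can on the table, right, 184 mm high
- oil_bottle: bystander: corked oil bottle on the table, left, 139 mm high
- palette_knife: bystander: palette knife on the table, right, 200 mm long
There are look-alikes about, which are no part of the job. Leave any purple or yellow look-alike of the lock alone.

How it is judged:
On the way, in this order (a step that is already met when the one before it is completed fails the run):
1. the dial's line rests in the three o'clock notch, the lock still shut on the staple (value of joint dial between -1.69 and -1.45 rad and value of joint shackle below 0.004 m and horizontal distance between lock and staple below 0.075 m), for 0.2 s.
2. the shackle is pulled fully out (value of joint shackle above 0.022 m), for 0.1 s.
At the end, for the whole second after the job is handed in: The lock is held still in the gripper, open (shackle at least 20 of its 26 mm out), off the staple and touching the chest nowhere, its underside at least 90 mm above the lid, its dial up within 17 degrees (z of lock in the frame of chest above 0.19 m and angle between lock's own z axis and vertical below 0.3 rad and value of joint shackle above 0.02 m and contact force between lock and the fingers above 2 N and contact force between lock and chest below 0.1 N and linear speed of lock below 0.03 m/s); the arm keeps its last pose, push and grip.
It fails at once if a bystander is shifted by more than 25 mm (distance of any of tube_a, brush, pot, tube_b, tube_c, spirit_can, oil_bottle, palette_knife from where it was at the start of the episode above 0.025 m).
It also fails if it takes over 61 s, if anything falls off the work surface, if the arm or the gripper's body presses on something with over 40 N, if the wrist force passes 120 N, or if a joint passes its speed limit or range.

## Working session

There is one attempt and no reset: what is moved stays moved. The work goes in short steps, Python scripts to look and compute and a shell command to move; the robot and the scene stay as the last step left them, time stands still between calls to the robot, and variables do not carry over. Pictures are saved under pics/ and viewed, about 8 in all and at most 12, crops included, and the job is handed in when it is done.

```bash
mkdir -p pics
python3 - <<'E'
from rig import bot
import cv2,numpy as np
s=bot.state(); print(s)
for n in ["top","side"]:
    cv2.imwrite(f"pics/{n}0.png",bot.get_image(n)); print(n,bot.calibration(n))
E
```

```text
{'clock': 0.0, 'qpos': array([-1.30698910e+00,  2.13353918e-01, -3.50438115e-02,  1.32348508e+00,
       -1.75919056e-05,  1.57079441e+00]), 'qd': array([ 0.0007681 ,  0.00076241, -0.00011126,  0.0025947 , -0.00027335,
       -0.00020976]), 'joint_torque': array([ 6.23751854e-03, -6.86150265e+01,  4.87123668e+01,  1.72899506e-02,
        5.09388829e-04, -1.32242539e-05]), 'eef_pos': array([ 0.13029398, -0.48240746,  0.24982333]), 'ee_rot': array([ 0.56110895,  0.43012393,  0.56172649, -0.42966673]), 'wrist_force': array([ 0.38927166,  0.1491823 , -0.01838175]), 'torque': array([-0.01591052, -0.01843382,  0.04044037]), 'finger_gap': 0.08541406741076255}
top {'fx': 396.07577868635445, 'fy': 396.07577868635445, 'cx': 272.95437537800944, 'cy': 201.05148481574219, 'origin': array([ 0.4079412 , -0.03297483,  1.18401409]), 'attitude': array([-0.03485864,  0.71205974, -0.69991112,  0.04336153])}
side {'fx': 516.7727365437611, 'fy': 516.7727365437611, 'cx': 274.22113825688217, 'cy': 204.70677198661775, 'origin': array([ 0.47552674, -1.47115257,  1.1858235 ]), 'attitude': array([-0.44786049,  0.89384749, -0.02068258,  0.00546626])}
```

View pics/top0.png

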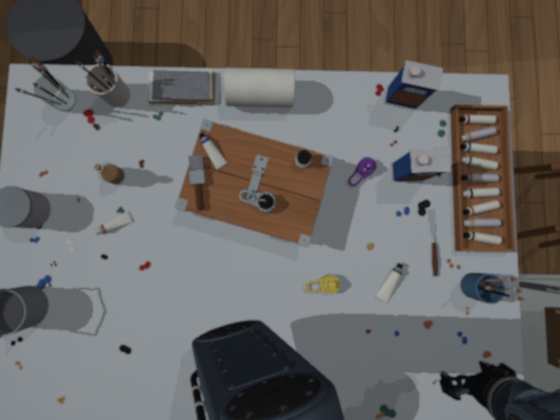

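View pics/side0.png

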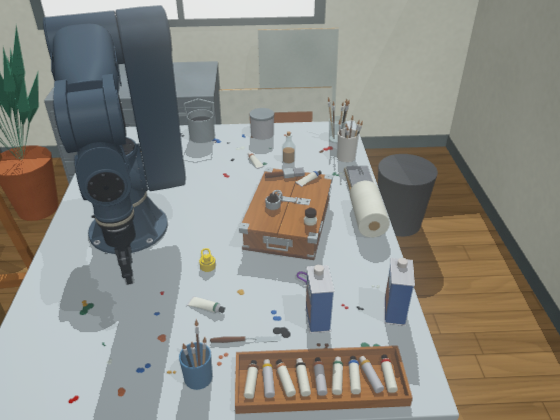

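The top view shows the lock candidates: a steel one with a black dial on the lid at (265,201), a purple one at (363,170), a yellow one at (325,285), and the pot's dark cap at (303,158). By the description it's the steel one on the lid, so I'll check that in a close crop.

```bash
cat > h.py <<'E'
from rig import bot
import cv2,numpy as np
from scipy.spatial.transform import Rotation as R
def rot(q): return R.from_quat([q[1],q[2],q[3],q[0]]).as_matrix()
def cast(c,px,z):
    M=rot(c["attitude"]); d=M@np.array([(px[0]-c["cx"])/c["fx"],(px[1]-c["cy"])/c["fy"],1.])
    o=np.array(c["origin"]); return o+d*(z-o[2])/d[2]
def proj(c,P):
    p=rot(c["attitude"]).T@(np.array(P)-c["origin"]); return np.array([c["cx"]+c["fx"]*p[0]/p[2],c["cy"]+c["fy"]*p[1]/p[2]])
E
python3 - <<'E'
from h import *
c=bot.calibration("top"); print(rot(c["attitude"]).round(3).tolist())
P=[cast(c,p,.1) for p in [(206,127),(327,160),(305,240),(181,205)]]
for p in P: print(p.round(3))
print(np.mean(P,0)); 
for z in (.128,.148): print(cast(c,(265,201),z).round(3))
print(rot(bot.state()["ee_rot"]).round(2).tolist())
w=bot.calibration("wrist"); M=rot(bot.state()["ee_rot"]); print(M.T@(w["origin"]-bot.state()["eef_pos"]), (M.T@rot(w["attitude"])).round(3).tolist())
im=cv2.imread("pics/top0.png")[110:250,170:340]; a=cv2.resize(im,None,fx=4.4,fy=4.2,interpolation=cv2.INTER_CUBIC); cv2.imwrite("pics/c.png",a)
E
```

```text
[[0.016, -0.994, 0.111], [-1.0, -0.018, -0.011], [0.013, -0.11, -0.994]]
[0.734 0.146 0.1  ]
[ 0.646 -0.194  0.1  ]
[ 0.423 -0.134  0.1  ]
[0.513 0.207 0.1  ]
[0.57925698 0.00627289 0.1       ]
[ 0.525 -0.023  0.128]
[ 0.523 -0.024  0.148]
[[-0.0, 0.97, 0.26], [0.0, 0.26, -0.97], [-1.0, -0.0, -0.0]]
[-0.12247505  0.07091979  0.0002728 ] [[-0.0, -0.28, 0.96], [-0.001, -0.96, -0.28], [1.0, -0.001, -0.0]]
```

View pics/c.png

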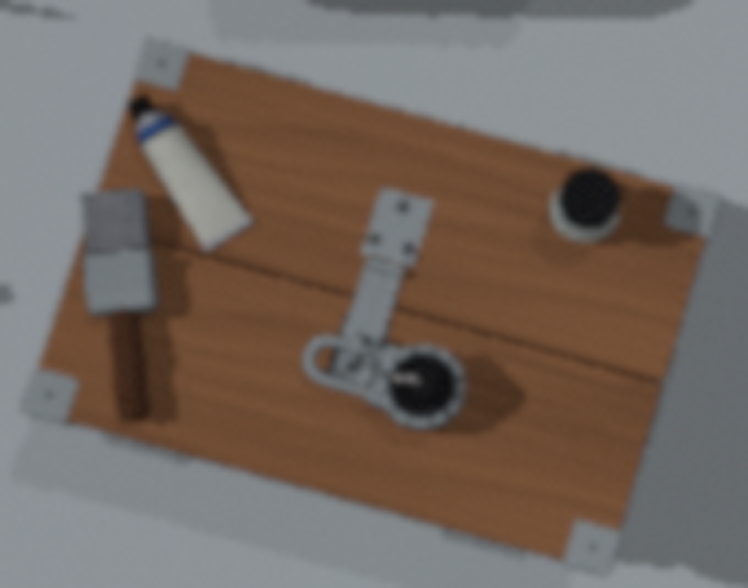

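The crop confirms it: steel case with black dial at crop (422,383), a knob line pointing left towards the shackle bend at (320,360), and the hasp and staple at about (365,350). Next I'll move the wrist camera over it, with the jaws aligned with the lock's y.

```bash
python3 -m inch '[[0,-20,50,-35,-0.1],[0,-20,105,-74,-0.2],[0,-20,160,-112,-0.32],[0,-20,212,-149,-0.44],[0,-20,265,-186,-0.55],[0,-20,317,-222,-0.66],[0,-20,370,-259,-0.77],[0,-20,420,-294,-0.88],[0,-20,470,-329,-0.98],[0,-20,512,-359,-1.065]]' && python3 -m inch '[[0,0,0,0,0]]'
python3 - <<'E'
from h import *
s=bot.state(); c=bot.calibration("wrist"); print(s["clock"],s["eef_pos"],s["qpos"],rot(s["ee_rot"]).round(3).tolist())
im=bot.get_image("wrist"); cv2.imwrite("pics/w1.png",im)
import pickle; pickle.dump((c,im),open("w1.pkl","wb"))
E
```

```text
clock: 1.35
eef_pos: [0.5297, -0.0031, 0.27]
ee_rot: [0.702, 0.084, 0.702, -0.084]
wrist_force: [0.3, -1.1, -0.4]
finger_gap: 0.0851
clock: 1.48
eef_pos: [0.5311, -0.0, 0.2688]
ee_rot: [0.702, 0.083, 0.703, -0.082]
wrist_force: [-0.8, -0.7, -1.6]
finger_gap: 0.0855
1.475 [ 5.31147078e-01 -3.57000000e-05  2.68780574e-01] [-7.60636433e-04  2.78207728e-01  9.66971897e-02  1.39124417e+00
  1.24177304e-03  1.80342709e+00] [[-0.002, 0.231, 0.973], [0.001, 0.973, -0.231], [-1.0, 0.001, -0.002]]
```

View pics/w1.png

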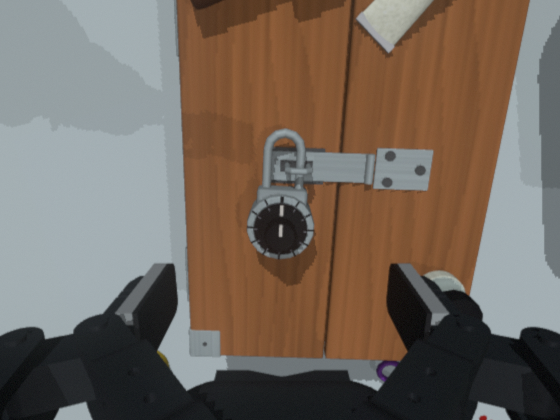

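The wrist view shows the knob at about (281,231), the white line from (281,205) to (281,236) pointing at the shackle (twelve o'clock), the bend at (284,128), and the staple at about (297,172). I'll measure these in a zoom.

Run:
```python
from h import *
import pickle
c,im=pickle.load(open("w1.pkl","rb"))
x0,y0=230,115
a=cv2.resize(im[y0:y0+150,x0:x0+110],None,fx=4,fy=4,interpolation=cv2.INTER_CUBIC); cv2.imwrite("pics/w1z.png",a)
g=cv2.cvtColor(im,cv2.COLOR_BGR2GRAY)
m=(g<60).astype(np.uint8); m[:185]=0;m[270:]=0;m[:,:240]=0;m[:,320:]=0
m=cv2.morphologyEx(m,cv2.MORPH_CLOSE,np.ones((5,5)))
cs,_=cv2.findContours(m,0,2); k=max(cs,key=cv2.contourArea); print("dark",cv2.minEnclosingCircle(k))
hi=(g>150).astype(np.uint8); hi[:195]=0; hi[250:]=0; hi[:,:262]=0; hi[:,300:]=0
n,l,st,ce=cv2.connectedComponentsWithStats(hi)
for i in range(1,n):
    if st[i][4]>4: print(st[i],ce[i].round(1))
s=bot.state();M=rot(s["ee_rot"])
for nm,p,z in [("knob",(281,231),.148),("plate",(281,227),.132),("bend",(284.5,131),.113),("case",(281,226),.128)]:
    q=cast(c,p,z); print(nm,q.round(4),((q-s["eef_pos"])@M*1000).round(1))
```

```text
dark ((281.30902099609375, 228.08445739746094), 31.092235565185547)
[280 206   3   9  26] [281.  210.2]
[279 226   3  10  28] [280.1 230.8]
knob [ 0.5256 -0.0197  0.148 ] [121.  -18.9   0. ]
plate [ 0.5249 -0.0223  0.132 ] [137.  -21.6   0. ]
bend [0.544  0.0464 0.113 ] [156.1  49.7   2.6]
case [ 0.5247 -0.0229  0.128 ] [141.  -22.2   0. ]
```

View pics/w1z.png

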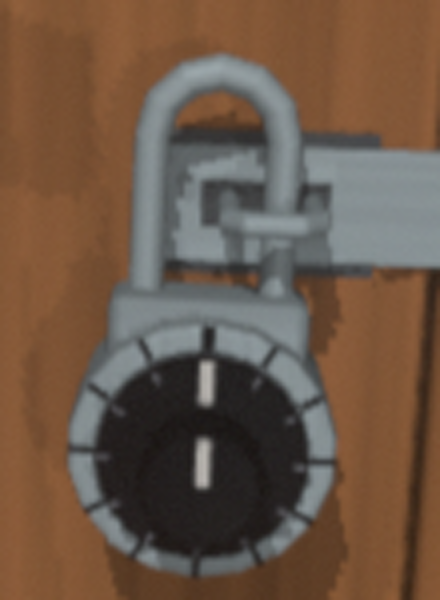

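Run:
```python
from h import *
import pickle
c,im=pickle.load(open("w1.pkl","rb")); s=bot.state();M=rot(s["ee_rot"])
q=cast(c,(281,228),.132); k=q.copy();k[2]=.148; print(q,proj(c,k), ((q-s["eef_pos"])@M*1000).round(1))
for p,z in [((280,236.2),.148),((298.7,170.5),.1225)]:
    q=cast(c,p,z); print(q.round(4),((q-s["eef_pos"])@M*1000).round(1))
```

```text
[ 0.52470657 -0.02313656  0.132     ] [280.9218916  235.54428829] [137.  -22.4   0. ]
[ 0.5239 -0.0235  0.148 ] [121.  -22.9  -0.7]
[0.5479 0.0157 0.1225] [146.5  20.8  13.5]
```

```bash
python3 -m inch '[[0.5,10,-5,0,-0.18],[0.5,20,-10,0,-0.36],[0.5,30,-15,0,-0.54],[0.5,40,-20,0,-0.72],[0.5,50,-22.5,-0.3,-0.9],[0.5,60,-22.5,-0.3,-1.08],[0.5,70,-22.5,-0.3,-1.25],[0.5,75,-22.5,-0.3,-1.42],[0.5,75,-22.5,-0.3,-1.571],[0.5,75,-22.5,-0.3,-1.571]]'
python3 - <<'E'
from h import *
s=bot.state();print(s["qpos"].round(3))
c=bot.calibration("wrist");im=bot.get_image("wrist"); cv2.imwrite("pics/w2.png",im)
M=rot(s["ee_rot"]);print(M.round(3).tolist(),((np.array([.5245,-.0233,.148])-s["eef_pos"])@M*1000).round(1))
E
```

```text
clock: 2.78
eef_pos: [0.5238, -0.0242, 0.1942]
ee_rot: [0.555, -0.436, 0.556, 0.438]
wrist_force: [0.3, -0.1, 0.4]
finger_gap: 0.0429
[-4.600e-02  2.810e-01 -8.800e-02  1.204e+00  1.000e-03  1.920e-01]
[[-0.002, -0.972, 0.236], [0.001, 0.236, 0.972], [-1.0, 0.002, 0.0]] [46.2 -0.5  1. ]
```

View pics/w2.png

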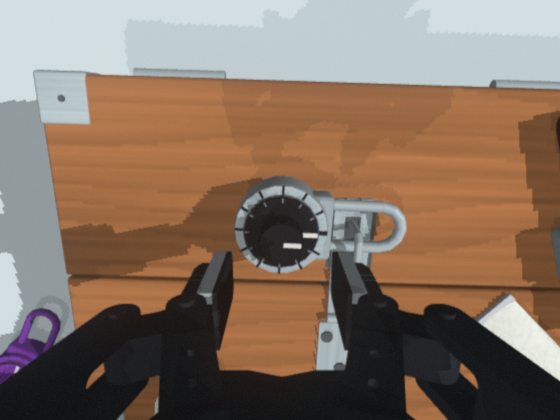

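The fingers straddle the knob, with their midpoint at (284,·) and the knob at (283,240). I'll go down and close.

```bash
python3 -m inch '[[0.5,12,-0.5,1,0],[0.5,24,-0.5,1,0],[0.5,32,-0.5,1,0],[0.5,36,-0.5,1,0],[0.5,36,-0.5,1,0],[0.75,36,-0.5,1,0],[0.85,36,-0.5,1,0],[0.9,36,-0.5,1,0],[0.9,36,-0.5,1,0]]'
```

```text
clock: 3.95
eef_pos: [0.5249, -0.0234, 0.1587]
ee_rot: [0.556, -0.436, 0.557, 0.437]
wrist_force: [-1.1, -3.6, 6.7]
finger_gap: 0.0198
```

```bash
python3 -m inch '[[0.9,0,0,0,0],[0.9,0,0,0,0]]'
python3 - <<'E'
from h import *
im=bot.get_image("wrist"); cv2.imwrite("pics/w3.png",im[120:400,100:480])
E
```

```text
clock: 4.2
eef_pos: [0.525, -0.0234, 0.1588]
ee_rot: [0.556, -0.436, 0.557, 0.437]
wrist_force: [-0.6, -2.1, 3.5]
finger_gap: 0.0198
```

View pics/w3.png

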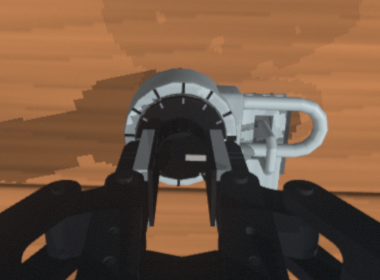

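The knob sits between the pads. Turning clockwise three notches.

```bash
python3 -m inch '[[0.9,0,0,0,0.17],[0.9,0,0,0,0.34],[0.9,0,0,0,0.51],[0.9,0,0,0,0.68],[0.9,0,0,0,0.85],[0.9,0,0,0,1.02],[0.9,0,0,0,1.19],[0.9,0,0,0,1.36],[0.9,0,0,0,1.5],[0.9,0,0,0,1.6]]'; python3 -m inch '[[0.9,0,0,0,0],[0.9,0,0,0,0]]';python3 - <<'E'
from h import *
print(rot(bot.state()["ee_rot"]).round(3).tolist(),bot.state()["torque"])
E
python3 -m inch '[[0.5,0,0,0,0],[0.5,0,0,0,0],[0.3,-15,0,0,0],[0,-35,0,0,0],[0,-60,0,0,0],[0,-60,0,0,0]]'
python3 - <<'E'
from h import *
import pickle
s=bot.state(); c=bot.calibration("wrist"); im=bot.get_image("wrist"); pickle.dump((c,im,s),open("w4.pkl","wb")); cv2.imwrite("pics/w4.png",cv2.resize(im[100:300,180:400],None,fx=2.7,fy=2.7,interpolation=cv2.INTER_CUBIC))
E
```

```text
clock: 5.5
eef_pos: [0.5249, -0.0237, 0.159]
ee_rot: [0.7, 0.096, 0.701, -0.097]
wrist_force: [-3.8, -2.7, 6.7]
finger_gap: 0.0198
clock: 5.75
eef_pos: [0.5249, -0.0238, 0.1591]
ee_rot: [0.7, 0.096, 0.701, -0.096]
wrist_force: [-2.5, -3.2, 3.8]
finger_gap: 0.0198
[[-0.001, 0.269, 0.963], [-0.001, 0.963, -0.269], [-1.0, -0.001, -0.001]] [-0.69144235  0.28267978  0.0148531 ]
clock: 6.5
eef_pos: [0.5261, -0.0237, 0.2216]
ee_rot: [0.702, 0.096, 0.7, -0.096]
wrist_force: [0.7, 0.6, -0.4]
finger_gap: 0.0856
```

View pics/w4.png

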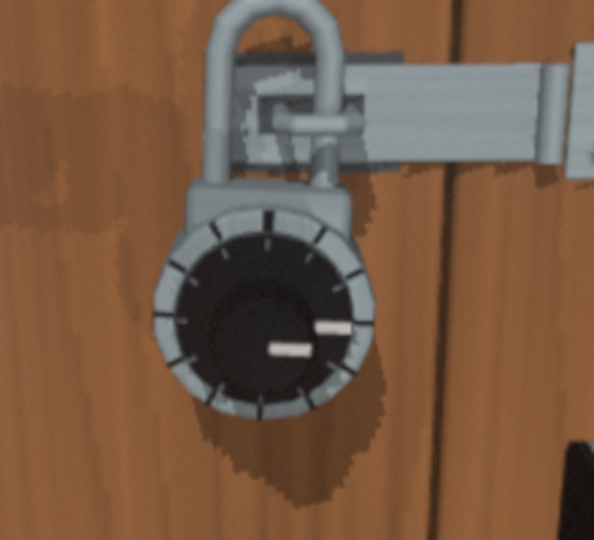

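The line rests at three o'clock: line at (333,328), tick at (365,323). The lock is still shut on the staple. Now the offsets for gripping the case.

Run:
```python
from h import *
import pickle
c,im,s=pickle.load(open("w4.pkl","rb"));M=rot(s["ee_rot"])
for n,p,z in [("plate",(277.8,218.5),.132),("staple",(297.8,145.2),.1225),("bendouter",(282,101.5),.113)]:
    q=cast(c,p,z); print(n,q.round(4),((q-s["eef_pos"])@M*1000).round(1))
```

```text
plate [ 0.5238 -0.0236  0.132 ] [89.6 -0.5 -2.5]
staple [0.5478 0.0159 0.1225] [99.2 44.   9.9]
bendouter [0.5454 0.0435 0.113 ] [108.6  69.9   0.2]
```

```bash
python3 -m inch '[[0,25,-0.5,-2.5,0.04],[0,50,-0.5,-2.5,0.04],[0,70,-0.5,-2.5,0.04],[0,82,-0.5,-2.5,0.04],[0,91,-0.5,-2.5,0.04],[0,91,-0.5,-2.5,0.04]]';  python3 -m inch '[[0.25,0,0,0,0],[0.32,0,0,0,0],[0.38,0,0,0,0],[0.5,0,0,0,0],[0.6,0,0,0,0],[0.6,0,0,0,0]]'
python3 - <<'E'
from h import *
im=bot.get_image("wrist"); cv2.imwrite("pics/w5.png",im[60:400,100:480])
E
```

```text
clock: 7.3
eef_pos: [0.523, -0.0236, 0.129]
ee_rot: [0.699, 0.11, 0.698, -0.11]
wrist_force: [0.2, 0.6, 0.6]
finger_gap: 0.0853
clock: 8.05
eef_pos: [0.5234, -0.0236, 0.13]
ee_rot: [0.699, 0.11, 0.698, -0.11]
wrist_force: [-3.0, -0.4, 11.4]
finger_gap: 0.0519
```

View pics/w5.png

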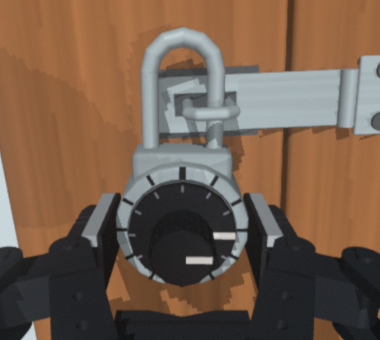

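The case is gripped squarely, the dial line is still at three o'clock, and the staple is round the short leg. I'll lift 2 mm and pull.

```bash
python3 -m inch '[[0.6,-2,0,0,0],[0.6,-2,-4,0,0],[0.6,-2,-8,0,0],[0.6,-2,-12,0,0],[0.6,-2,-16,0,0],[0.6,-2,-20,0,0],[0.6,-2,-24,0,0],[0.6,-2,-27,0,0],[0.6,-2,-30,0,0],[0.6,-2,-30,0,0]]'; python3 -m inch '[[0.6,0,-2,0,0],[0.6,0,-4,0,0],[0.6,0,-6,0,0],[0.6,0,-8,0,0],[0.6,0,-8,0,0]]'
```

```text
clock: 9.35
eef_pos: [0.5141, -0.0524, 0.132]
ee_rot: [0.699, 0.11, 0.698, -0.11]
wrist_force: [0.2, 0.4, -3.6]
finger_gap: 0.0514
clock: 9.98
eef_pos: [0.5115, -0.0601, 0.1321]
ee_rot: [0.699, 0.11, 0.698, -0.11]
wrist_force: [-0.5, 2.6, -3.4]
finger_gap: 0.0517
```

```bash
python3 -m inch '[[0.6,0,-2,0,0],[0.6,0,-4,0,0],[0.6,0,-5,0,0],[0.6,0,-5,0,0]]'
python3 - <<'E'
from h import *
im=bot.get_image("wrist"); cv2.imwrite("pics/w6.png",im[0:400,100:480])
E
```

```text
clock: 10.48
eef_pos: [0.5099, -0.065, 0.132]
ee_rot: [0.699, 0.11, 0.698, -0.111]
wrist_force: [-0.3, 1.0, -3.0]
finger_gap: 0.0519
```

View pics/w6.png

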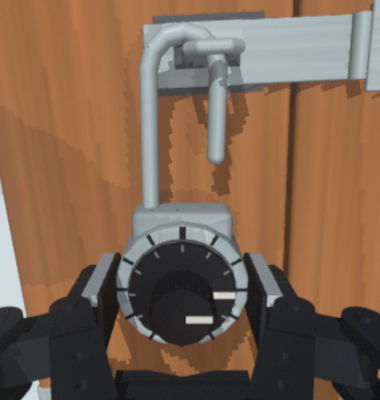

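The short leg's tip is out of the shoulder, at (215,160), and the staple is at the bend at (215,45). I'll pull on to the end stop.

```bash
python3 -m inch '[[0.6,0,-1,0,0],[0.6,0,-2,0,0],[0.6,0,-2,0,0]]'; python3 -m inch '[[0.6,0,-1,0,0],[0.6,0,-2,0,0],[0.6,0,-2,0,0]]'
```

```text
clock: 10.9
eef_pos: [0.5094, -0.067, 0.1321]
ee_rot: [0.699, 0.11, 0.698, -0.111]
wrist_force: [-0.7, 2.1, -3.2]
finger_gap: 0.0517
clock: 11.28
eef_pos: [0.5087, -0.0688, 0.132]
ee_rot: [0.699, 0.11, 0.698, -0.11]
wrist_force: [0.7, 4.2, -2.6]
finger_gap: 0.0518
```

```bash
python3 -m inch '[[0.6,0,-1,0,0],[0.6,0,-2,0,0],[0.6,0,-2,0,0]]'
python3 - <<'E'
from h import *
s=bot.state(); c=bot.calibration("wrist"); im=bot.get_image("wrist"); cv2.imwrite("pics/w7.png",im[0:400,100:480])
M=rot(s["ee_rot"]);print(M.round(3).tolist(), s["wrist_force"],((np.array([.5478,.0159,.1225])-s["eef_pos"])@M*1000).round(1))
E
```

```text
clock: 11.65
eef_pos: [0.5086, -0.0694, 0.1321]
ee_rot: [0.699, 0.111, 0.698, -0.109]
wrist_force: [4.7, 14.6, -4.8]
finger_gap: 0.0519
[[0.003, 0.307, 0.952], [0.002, 0.952, -0.307], [-1.0, 0.003, 0.002]] [ 4.65971837 14.58707834 -4.78197243] [ 9.9 93.2 11.1]
```

View pics/w7.png

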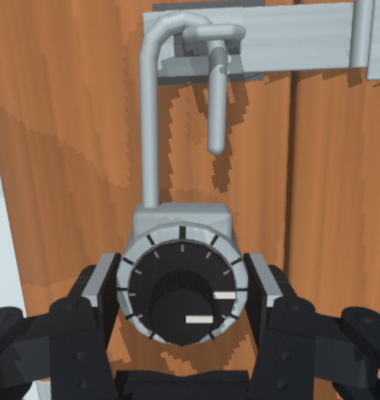

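The hard stop shows at 15 N, so the shackle is fully out. Now I'll go forward about 51 mm so the staple lies in the gap.

```bash
python3 -m inch '[[0.6,0,4,-0.7,0],[0.6,0,10,-0.7,0],[0.6,0,16,-0.7,0],[0.6,0,22,-0.7,0],[0.6,0,28,-0.7,0],[0.6,0,34,-0.7,0],[0.6,0,40,-0.7,0],[0.6,0,46,-0.7,0],[0.6,0,51,-0.7,0],[0.6,0,51,-0.7,0]]'
python3 - <<'E'
from h import *
im=bot.get_image("wrist"); cv2.imwrite("pics/w8.png",im[0:400,100:480])
E
```

```text
clock: 12.95
eef_pos: [0.5237, -0.0203, 0.1322]
ee_rot: [0.699, 0.111, 0.698, -0.109]
wrist_force: [0.4, -0.1, -3.4]
finger_gap: 0.0522
```

View pics/w8.png

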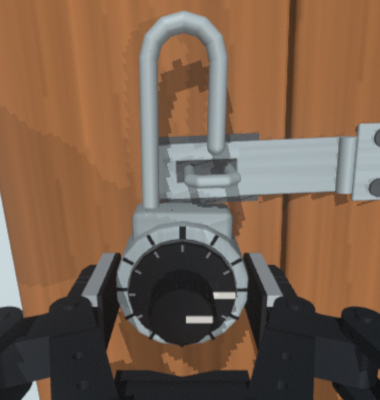

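The staple's bar at (212,178) now lies between the tip at (217,155) and the shoulder at (180,207), so I can lift straight off.

```bash
python3 -m inch '[[0.6,-5,0,0,0],[0.6,-10,0,0,0],[0.6,-15,0,0,0],[0.6,-20,0,0,0],[0.6,-20,0,0,0]]'; python3 -m inch '[[0.6,-15,0,0,0],[0.6,-35,0,0,0],[0.6,-55,0,0,0],[0.6,-75,0,0,0],[0.6,-90,0,0,0],[0.6,-98,0,0,0],[0.6,-100,0,0,0],[0.6,-100,0,0,0],[0.6,-100,0,0,0]]'
python3 - <<'E'
from h import *
a=bot.get_image("wrist")[0:400,100:480]; b=bot.get_image("side")[120:320,180:380]
cv2.imwrite("pics/w9.png",np.hstack([a,cv2.resize(b,(400,400),interpolation=cv2.INTER_CUBIC)]))
s=bot.state(); print(s["clock"],s["eef_pos"],s["wrist_force"],s["finger_gap"],abs(s["qd"]).max())
E
```

```text
clock: 13.62
eef_pos: [0.5238, -0.0206, 0.1527]
ee_rot: [0.7, 0.111, 0.697, -0.109]
wrist_force: [0.7, -0.5, -2.8]
finger_gap: 0.0519
clock: 14.75
eef_pos: [0.5232, -0.0208, 0.2522]
ee_rot: [0.699, 0.111, 0.698, -0.109]
wrist_force: [1.1, -0.2, -3.6]
finger_gap: 0.0517
14.85 [ 0.52324977 -0.02080788  0.2523258 ] [ 0.20724883 -0.02661588 -3.08219211] 0.05134491592208349 0.003139784776113655
```

There are no views left, so I'll check by numbers: the lock and shackle should appear unmoved in the wrist frame compared with before the lift.

Run:
```python
from h import *
a=cv2.imread("pics/w8.png"); b=cv2.imread("pics/w9.png")[:,:380]
for n,(x0,x1,y0,y1) in dict(dial=(110,255,215,345),bend=(135,230,5,60),tip=(205,228,100,160)).items():
    t=a[y0:y1,x0:x1]; r=cv2.matchTemplate(b[max(0,y0-15):y1+15,x0-15:x1+15],t,cv2.TM_CCOEFF_NORMED); _,v,_,p=cv2.minMaxLoc(r); print(n,round(v,2),p[0]-15,p[1]-min(15,y0))
```

```text
dial 0.96 0 0
bend 0.99 0 0
tip 0.7 0 -15
```

```bash
python3 -c "
from rig import bot
print(bot.finish_job())"
```

```text
the job is handed in; nothing more can be done
None
```

I handed the job in at about 15 s with the open lock held in the gripper, about 120 mm above the lid. The interface gives no verdict.

- **Dial:** I turned it three notches clockwise, from twelve to three o'clock. After I let go, the white line stayed within about 3° of the three o'clock tick.
- **Shackle:** I gripped the case and pulled it back to the hard stop, which showed as about 15 N at the wrist. The images showed the short leg clear of the shoulder.
- **Off the staple:** I moved the case forward 51 mm, so the staple lay in the gap, and lifted straight up without catching.

**Last checks:**
- The grip opening was steady at about 51.5 mm, and the wrist carried about 3 N, which fits the lock's weight.
- Nearly all joint motion had stopped.
- In the wrist picture the dial and the shackle's bend matched their pre-lift positions exactly, so the shackle stayed out.
- The match on the short leg's tip was weak (0.70, shifted 15 pixels). I put that down to the plain rod and changed background, because the bend is rigid with it and had not moved.
- I could not view the picture taken after the lift because the 12-view limit was reached, so the final state rests on these numbers. I also made no final check on the bystanders; no move showed any unexpected contact.

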